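# Take the left-hand-thread hub nut off a desk fan

## Robot

A 6-joint arm with a two-finger parallel gripper is mounted at the origin on the work surface. World frame = base frame: x ahead of the robot, y to its left, z up, the work surface at z = 0. Lengths are in m, angles in rad, forces in N, time in s.
With the tool pointing down it reaches from about 0.275 to 0.85 m from the base axis. Payload 19 kg.
Tool frame: the origin (TCP) lies at the very end of the fingers, on their centre line; the grasp point (between the pads) lies 19 mm behind it; z points along the fingers, y is the line along which they close (so a half turn about z gives the same grasp; the last joint's range is limited). The gripper opens to 85 mm and grips with 20 to 120 N. Pads are 22 mm wide; open, the fingers measure 114 mm over their backs; the gripper's body (76 mm by 85 mm) begins 54 mm behind the grasp point. The pads swing forward as they close: fully open they stand 13 mm farther back than shut.
Start: joints at [-0.134, 0.15, 1.437, -0, 1.554, -0.134], TCP at [0.575, -0, 0.231] pointing down, gripper open.
Joint ranges: [-2.8, 2.8], [-0.68, 2.1], [0.12, 2.68], [-1.39, 4.53], [0.16, 2.79], [-2.81, 2.81]. Speed limits (rad/s): [1.89, 1.89, 2.22, 3.01, 3.01, 3.01].

## Interface

Orientations are given as a unit quaternion [x, y, z, w].
In Python, from plant import robot gives the robot as it stands.
- The arm moves only by the tool carry_out, never from a script. Its argument "deltas" is one flat list of numbers, 7 for each row, row after row: the opening, from 0 (shut) to 1 (fully open), then the shift along the tool's x, y, z in mm, then the turn, a rotation vector about the tool's x, y, z in rad. A call has 1 to 20 rows; each row shifts and turns the commanded pose from where the row before left it, along the tool's axes as they then stand; what a row does not reach is not made up. A row lasts 1/8 s, in which the tool goes at most 62.5 mm and 10.7 degrees, less where a joint would pass 70% of its speed; a pose out of reach is approached as far as the arm can. A call with a gripper value outside its range is refused whole. The fingers move at their own pace and stop on an object; the grip force is fixed at half the most. Time passes only in rows, so rows that do not move let the fingers close. It gives the time, the measured TCP pose, the force, the opening and the grip force at its end, in the units of the state.
- robot.sense(): the state, without advancing time (a new reading comes with each control period).
- robot.snapshot(name): name is "scene" or "side" or "wrist"; returns a dict with "img" (400x640x3 uint8, red, green, blue), "fovy" (degrees; the focal length in pixels is half the picture's height over the tangent of half this angle, whatever the lens; pixels are square), "cx", "cy" (the principal point, pixels), "world_from_camera" (4x4, takes a point from camera to world coordinates); the wrist camera has in their place "tool_from_camera" (4x4, takes a point from camera to tool coordinates, whose origin is the TCP and whose axes are the flange's). Camera axes: x right, y down, z forward; pixel columns grow to the right and rows downward; lengths in m; the calibration is good to about 2 mm. The wrist camera is an equidistant fisheye: a pixel r from the principal point sees the ray r / f radians off the axis. A picture is of the moment at which its call begins: read the wrist's pose just before it. There is no depth.
- robot.sign_off(): hands the job in; it is judged then, once.
Trained networks look in a picture, given as the dict that the camera call returned (one of the last four; its "shot" number tells which), for a name from the list of things; names that differ only in an ending like _2 or _b are one class to them, and where a whole thing is asked for, a point or a joint stands for the part that bears it (a point fixed in the world has none). Each returns a list of dicts, best first, with "confidence" (0 to 1); they miss things now and then, are a little off and sometimes report something else, mostly with a low value. They report only what shows in the picture. A call takes as long as a camera call. They do not tell look-alikes from the thing itself.
- robot.boxes_of(picture, name): "uv" ([column, row] in pixels, amid what is visible of it).
The state is a dict: "time_s": time; "joint_pos": joint angles; "dq": joint speeds; "effort": joint torques, N m; "tool_pos": TCP position; "ee_rot": TCP orientation; "ft_force": force on the tool from outside, world axes, zero at the start; "wrist_torque": the same for the moment, N m; "opening": finger opening in m; "grip_force": force on a finger pad.
Only numpy, scipy, OpenCV 4.12 (cv2) and the standard library are available. Lean on these libraries where they do the work, as an engineer would, in place of code of your own. Each camera call takes 0.05 s, during which the arm holds its last target. There are 200 camera calls.

## Task

The desk fan on the bench lies on its back with its grille off, and its red hub nut has a left-hand thread: unscrew it by turning it clockwise as seen from above, feeling for the point where it comes free, without forcing or yanking it against the thread or the stop beyond. Then lift the nut off the fan and set it gently, standing upright on its rim, in the yellow parts tray. Leave the solder reel, the screwdriver and the servo where they are.

Things in the scene. Friction and masses are not known exactly. Their poses are not given: they have to be found in the camera images.
- fan: desk fan lying on its back, fixed to the bench: round black base 170 mm across, five pale grey blades reaching 90 mm from the axis (top edges 46 mm up), wire ring 206 mm across. Origin: centre of the underside, z up along the fan's axis. Its black hub is 62 mm across.
- hub_top (a point): top of the fan's hub on its axis, 50 mm above the bench. A steel stud stands 20 mm up from here, hidden inside the nut; the nut must rise 25 mm to be clear of it. A spring pin in the stud pushes the nut up with 4 to 8 N and gives it a light drag.
- nut: red hub nut, about 120 g, loose on the stud. Origin: centre of its underside, 1 to 4 mm above the hub at the start; z up. Hollow round cap 44 mm across, 25 mm high; on it an upright grip bar 46 mm long (along x), 14 mm thick (along y), 25 to 57 mm above the origin, white line on top. Left-hand thread: clockwise from above loosens, anticlockwise tightens and jams.
- nut_rim (a point): centre of the nut's underside (its origin). Loosening takes a clockwise turn of 0.3 to 1.5 rad, different each time and not visible outside; until then the thread holds the nut down (up to 4 mm of play). It is then free to lift over only some 0.2 rad more, and the spring raises it to 7 mm above the hub if let go. Just past that is a hard stop; turning back about 0.1 rad frees it again.
- nut_bar (a point): point on the nut's axis at a good height to grip the bar, 44 mm above the nut's underside; axes as the nut's (pinch along y). The thread is plastic: a pull of about 30 N while it holds, or a twist of about 0.25 N m against the stop or the wrong way, ruins it (contact forces between nut and fan adding up to over 50 N, the spring's own 5 to 15 N included).
- tray: yellow open parts tray, fixed to the bench, 150 x 150 mm outside, 26 mm high, walls and floor 4 mm thick. Origin: centre of the underside, z up.
- tray_floor (a point): centre of the tray's inner floor, 4 mm above its underside
- spool: yellow and silver solder reel standing upright, 56 mm across, 50 mm high, origin at the centre of its underside; leave alone
- driver: screwdriver with an orange handle lying on the bench; leave alone
- servo: small black servo motor, 54 x 20 x 42 mm, origin at the centre of its underside; leave alone
Mind the look-alikes: they are no part of the job. Several things have the shape of the nut; the one meant has the colours described above.

How it is judged:
On the way:
1. the nut is unscrewed and lifted clear of the stud in the fingers (z of nut in the frame of fan above 0.08 m and contact force between the fingers and nut above 0.5 N), for 0.1 s.
At the end, for the whole second after the job is handed in: The nut stands upright (within 0.15 rad) and at rest on the tray's floor, its centre within 55 mm of the tray's centre along both of the tray's sides and its underside less than 9 mm above the tray's; the reel, screwdriver and servo are within 20 mm of where they began (x of nut in the frame of tray between -0.055 and 0.055 m and y of nut in the frame of tray between -0.055 and 0.055 m and z of nut in the frame of tray between 0 and 0.009 m and angle between nut's own z axis and vertical below 0.15 rad and linear speed of nut below 0.02 m/s and angular speed of nut below 0.2 rad/s and distance of each of spool, driver, servo from where it was at the start of the episode below 0.02 m); the robot touches nothing.
It fails at once if the nut is forced against its thread, its stop or the fan (contact forces adding up to more than 50 N) (contact force between nut and fan above 50 N).
It fails at once if the nut is dropped or thrown into the tray instead of being set down (falls free at more than 0.45 m/s, a drop of about 10 mm) (horizontal distance between nut and tray below 0.1 m and linear speed of nut above 0.45 m/s and contact force between the fingers and nut below 0.1 N).
It fails at once if the solder reel is pushed aside (20 mm) (distance of spool from where it was at the start of the episode above 0.02 m).
It fails at once if the screwdriver is pushed aside (20 mm) (distance of driver from where it was at the start of the episode above 0.02 m).
It fails at once if the servo is pushed aside (20 mm) (distance of servo from where it was at the start of the episode above 0.02 m).
It also fails if it takes over 59 s, if anything falls off the work surface, if the arm or the gripper's body presses on something with over 40 N, if the wrist force passes 120 N, or if a joint passes its speed limit or range.

## Working session

There is one attempt and no reset: what is moved stays moved. The work goes in short steps, Python scripts to look and compute and a tool call to move; the robot and the scene stay as the last step left them, time stands still between calls to the robot, and variables do not carry over. Pictures are saved under pics/ and viewed, at most 10 in all, crops included, and the job is handed in when it is done.

Besides the shell and the picture viewer there is one more tool, called after "Emit:" as a command line: name --argument value ..., lists and objects as JSON in quotes. carry_out: Moves the arm, as the interface text tells. Its arguments: {"type":"object","properties":{"deltas":{"type":"array","items":{"type":"number"}}},"required":["deltas"]}

```bash
mkdir -p pics; cat > h.py <<'E'
import numpy as np, cv2
from scipy.spatial.transform import Rotation as R
from plant import robot
def ray(p,uv,st=None):
    f=200/np.tan(np.radians(p['fovy'])/2); d=np.array([uv[0]-p['cx'],uv[1]-p['cy']])
    if 'world_from_camera' in p:
        T=np.array(p['world_from_camera']); v=np.array([d[0]/f,d[1]/f,1])
    else:
        W=np.eye(4); W[:3,:3]=R.from_quat(st['ee_rot']).as_matrix(); W[:3,3]=st['tool_pos']
        T=W@np.array(p['tool_from_camera']); r=np.linalg.norm(d); th=r/f
        v=np.r_[d/max(r,1e-9)*np.sin(th),np.cos(th)]
    return T[:3,3],T[:3,:3]@v
def onz(p,uv,z,st=None):
    o,v=ray(p,uv,st); return (o+v*(z-o[2])/v[2]).round(4)
def save(n,im): cv2.imwrite('pics/'+n,im[:,:,::-1])
E
python3 - <<'E'
from h import *
st=robot.sense(); print(st)
zs=dict(fan=.046,nut=.09,tray=.013,spool=.025,driver=.015,servo=.03)
ims=[]
for c in ['scene','side','wrist']:
    s=robot.sense();p=robot.snapshot(c); save(c+'0.png',p['img']);print(c,p['fovy'],p['cx'],p['cy'])
    for n in zs:
        for b in robot.boxes_of(p,n)[:4]:
            print(n,np.round(b['uv']),round(b['confidence'],2),onz(p,b['uv'],zs[n],s))
E
```

```text
{'time_s': 0.0, 'joint_pos': array([-1.33999965e-01,  1.50982512e-01,  1.43802458e+00,  7.11979825e-06,
        1.55378102e+00, -1.34027133e-01]), 'dq': array([ 8.48866011e-05,  5.23227417e-05, -2.58499342e-04, -4.38190845e-04,
       -1.00523029e-04,  4.06286165e-04]), 'effort': array([ 9.08163997e-05, -7.13061190e+01, -5.70858908e+01, -1.86872212e-04,
        9.14935896e-03,  2.21375326e-04]), 'tool_pos': array([5.74760706e-01, 1.47957267e-05, 2.30680650e-01]), 'ee_rot': array([ 7.07097094e-01,  7.07116216e-01, -3.59566263e-04, -4.77500142e-04]), 'ft_force': array([-0.33449976, -0.69858384,  0.70754675]), 'wrist_torque': array([ 0.04138558, -0.02091567,  0.01272901]), 'grip_force': 0.0, 'opening': 0.08531054176739593}
scene 55.7081113389535 317.2825540764676 198.19285592944536
fan [403. 243.] 0.81 [0.5975 0.1828 0.046 ]
fan [405. 214.] 0.25 [0.5262 0.179  0.046 ]
nut [414. 321.] 0.98 [0.7696 0.2064 0.09  ]
nut [407. 212.] 0.87 [0.5613 0.1792 0.09  ]
nut [321. 203.] 0.79 [0.5776 0.0243 0.09  ]
nut [319. 163.] 0.49 [ 0.4673 -0.0067  0.09  ]
tray [252. 190.] 0.67 [ 0.5033 -0.15    0.0
[... 485 characters left out ...]
[297. 269.] 0.75 [ 0.499  -0.1497  0.013 ]
spool [252. 228.] 0.63 [ 0.4109 -0.0144  0.025 ]
spool [306. 164.] 0.34 [0.5713 0.2705 0.025 ]
driver [398. 207.] 0.9 [0.7689 0.0335 0.015 ]
wrist 65.70646984690485 318.38363767065835 199.59923609081227
fan [302.  44.] 0.61 [0.5577 0.1442 0.046 ]
nut [297.   9.] 0.9 [0.5558 0.1695 0.09  ]
nut [267. 169.] 0.73 [0.5272 0.0181 0.09  ]
nut [451.   8.] 0.61 [0.7051 0.1824 0.09  ]
tray [267. 271.] 0.67 [ 0.5068 -0.1323  0.013 ]
tray [302.  44.] 0.55 [0.5558 0.1524 0.013 ]
spool [175. 189.] 0.68 [ 0.3958 -0.0167  0.025 ]
driver [459. 142.] 0.85 [0.7495 0.0408 0.015 ]
servo [359. 169.] 0.69 [0.6209 0.0071 0.03  ]
servo [300.  44.] 0.4 [0.5545 0.1479 0.03  ]
```

View pics/scene0.png

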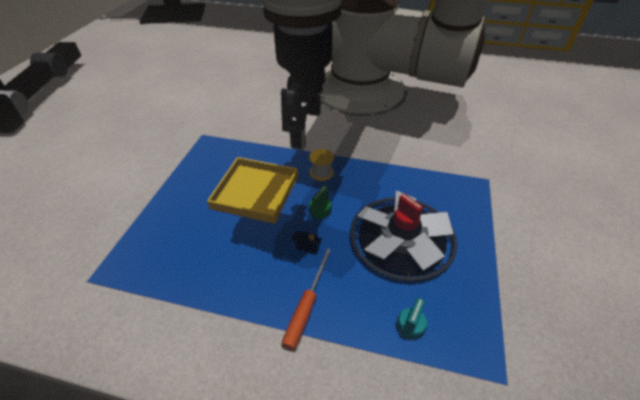

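View pics/wrist0.png

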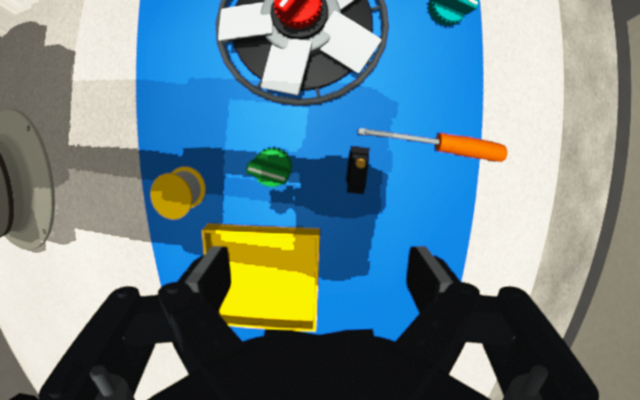

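The nut-shaped things in the scene picture are red on the fan (407,212), green (321,203) and teal (414,321). The red one, at wrist (297,9), sits on the fan's hub and matches the described colour, so it is the one meant. I'll move closer and confirm with a crop.

Emit:
carry_out --deltas '[1, 25, -5, 0, 0, 0, 0, 1, 25, -5, 0, 0, 0, 0, 1, 25, -5, 0, 0, 0, 0, 1, 25, -4, 0, 0, 0, 0, 1, 0, 0, 0, 0, 0, 0, 1, 0, 0, 0, 0, 0, 0]'

```text
time_s: 1.8
tool_pos: [0.5561, 0.0996, 0.2313]
ee_rot: [0.707, 0.707, -0.0, 0.0]
ft_force: [0.5, 0.6, 0.1]
opening: 0.0854
grip_force: 0.0
```

```bash
python3 - <<'E'
from h import *
s=robot.sense();p=robot.snapshot('wrist'); print(s['tool_pos'],s['ft_force'],np.array(p['tool_from_camera']).round(3))
for n,z in dict(nut=.09,nut_bar=.1,hub_top=.05,fan=.046,tray=.013).items():
    for b in robot.boxes_of(p,n)[:3]: print(n,np.round(b['uv']),round(b['confidence'],2),onz(p,b['uv'],z,s))
save('w1.png',cv2.resize(p['img'][0:240,180:500],None,fx=2.5,fy=2.5))
q=robot.snapshot('scene')
for b in robot.boxes_of(q,'nut')[:4]: print(np.round(b['uv']),b['confidence'])
E
```

```text
[0.55605854 0.0996117  0.23126891] [0.49689981 0.55747178 0.07765992] [[-0.    -0.963 -0.268  0.067]
 [ 1.    -0.    -0.     0.   ]
 [ 0.    -0.268  0.963 -0.143]
 [ 0.     0.     0.     1.   ]]
nut [319.  97.] 0.92 [0.5566 0.1836 0.09  ]
nut [289. 247.] 0.9 [0.5261 0.0378 0.09  ]
nut [464.  84.] 0.84 [0.6984 0.2038 0.09  ]
nut_bar [289. 247.] 0.96 [0.5275 0.0421 0.1   ]
nut_bar [463.  88.] 0.84 [0.6917 0.199  0.1   ]
nut_bar [319. 101.] 0.76 [0.5567 0.1795 0.1   ]
hub_top [317. 122.] 0.92 [0.5549 0.1602 0.05  ]
fan [318. 121.] 0.9 [0.556  0.1614 0.046 ]
tray [276. 309.] 0.56 [ 0.4962 -0.0958  0.013 ]
[410. 210.] 0.92
[322. 205.] 0.67
```

View pics/w1.png

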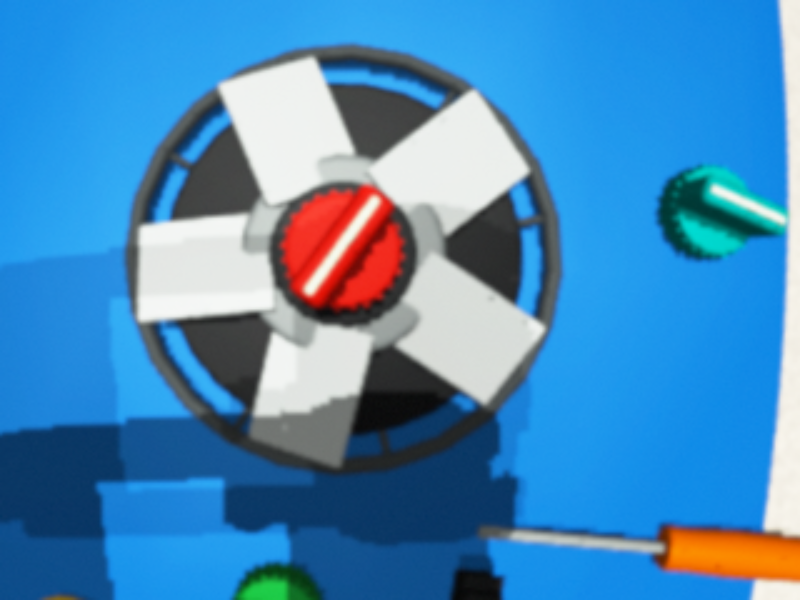

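Crop: the red nut is centred near full-image (317,98), its white line runs from (303,117) to (330,80), and it sits on the black hub between the pale blades. That confirms it. The teal nut at (464,84) and the green one at (289,247) are look-alikes.

```bash
python3 - <<'E'
from h import *
s=robot.sense();p=robot.snapshot('wrist')
im=p['img']; roi=np.zeros(im.shape[:2],np.uint8)
a=im.astype(int)
red=((a[...,0]>120)&(a[...,1]<90)&(a[...,2]<90)).astype(np.uint8); red[:60]=0;red[140:]=0;red[:,:270]=0;red[:,370:]=0
h=cv2.convexHull(np.argwhere(red)[:,::-1].astype(np.int32)); cv2.fillConvexPoly(roi,h,1)
w=(roi>0)&(a.min(2)>140); pts=np.argwhere(w)[:,::-1].astype(float)
c=pts.mean(0);u=np.linalg.svd(pts-c)[2][0]; t=(pts-c)@u
e=[onz(p,c+u*k,.110,s) for k in (t.min(),t.max())]
d=e[1]-e[0]; print(len(pts),c,onz(p,c,.110,s),e,np.linalg.norm(d),np.arctan2(d[1],d[0]), (e[0]+e[1])/2)
# ring
for z,n in((.05,'hub_top'),):
    b=robot.boxes_of(p,n)[0]; print(onz(p,b['uv'],z,s))
q=robot.snapshot('side'); 
b=robot.boxes_of(q,'nut');print([(np.round(x['uv']),round(x['confidence'],2),onz(q,x['uv'],.085)) for x in b[:4]])
q=robot.snapshot('scene'); 
b=robot.boxes_of(q,'nut');print([(np.round(x['uv']),round(x['confidence'],2),onz(q,x['uv'],.085)) for x in b[:4]])
E
```

```text
214 [316.34579439  97.69158879] [0.5545 0.1822 0.11  ] [array([0.5664, 0.1989, 0.11  ]), array([0.5425, 0.1656, 0.11  ])] 0.04098902292077723 -2.1933146687824765 [0.55445 0.18225 0.11   ]
[0.5471 0.1599 0.05  ]
[(array([298., 220.]), 0.89, array([ 0.5116, -0.08  ,  0.085 ])), (array([364., 171.]), 0.72, array([0.6957, 0.1045, 0.085 ])), (array([304., 161.]), 0.53, array([0.5543, 0.1761, 0.085 ]))]
[(array([413., 324.]), 0.84, array([0.7703, 0.2067, 0.085 ])), (array([410., 211.]), 0.79, array([0.552 , 0.1852, 0.085 ])), (array([321., 206.]), 0.57, array([0.5786, 0.0251, 0.085 ]))]
```

Emit:
carry_out --deltas '[1, 20, 0, 0, 0, 0, 0, 1, 21, -0.5, 0, 0, 0, 0, 1, 21, -0.5, 0, 0, 0, 0, 1, 20.5, -0.5, 0, 0, 0, 0, 1, 0, 0, 20, 0, 0, 0.156, 1, 0, 0, 25, 0, 0, 0.156, 1, 0, 0, 25, 0, 0, 0.156, 1, 0, 0, 20, 0, 0, 0.155, 1, 0, 0, 0, 0, 0, 0, 1, 0, 0, 0, 0, 0, 0]'

```text
time_s: 3.75
tool_pos: [0.5548, 0.183, 0.1422]
ee_rot: [0.889, 0.458, 0.0, 0.0]
ft_force: [0.1, 0.2, 0.7]
opening: 0.0856
grip_force: 0.0
```

```bash
cat > look.py <<'E'
from h import *
s=robot.sense();p=robot.snapshot('wrist'); print(s['tool_pos'],s['ee_rot'],s['joint_pos'].round(2),s['ft_force'].round(2),s['wrist_torque'].round(3))
im=p['img'];a=im.astype(int)
red=((a[...,0]>110)&(a[...,1]<90)&(a[...,2]<90)).astype(np.uint8)
n,l,stt,_=cv2.connectedComponentsWithStats(cv2.morphologyEx(red,cv2.MORPH_CLOSE,np.ones((9,9))))
k=1+np.argmax(stt[1:,4]); pk=np.argwhere((l==k))[:,::-1]
roi=np.zeros(im.shape[:2],np.uint8); cv2.fillConvexPoly(roi,cv2.convexHull(pk.astype(np.int32)),1)
w=(roi>0)&(a.min(2)>140); pts=np.argwhere(w)[:,::-1].astype(float)
P=np.array([onz(p,x,.1095,s) for x in pts])[:,:2]; c=P.mean(0);u=np.linalg.svd(P-c)[2][0];t=(P-c)@u
Rt=R.from_quat(s['ee_rot']).as_matrix(); mid=c+u*(t.min()+t.max())/2
print(len(pts),pts.mean(0),'mean',c,'mid',mid,'len',np.ptp(t),'offset tool mm',1000*(Rt.T@np.r_[mid-s['tool_pos'][:2],0]).round(4),'bar dir in tool',Rt.T@np.r_[u,0])
save('w2.png',im)
E
python3 look.py
```

```text
[0.55477364 0.18304122 0.1421951 ] [8.88892951e-01 4.58114769e-01 4.15745195e-04 8.24321208e-05] [0.19 0.21 1.54 0.   1.38 0.81] [0.05 0.19 0.69] [ 0.028 -0.014  0.043]
39 [299.28205128 239.97435897] mean [0.54134359 0.18354103] mid [0.54129777 0.18556354] len 0.010674608298992045 offset tool mm [ -5.8 -12.4  -0. ] bar dir in tool [-8.01079790e-01  5.98557535e-01 -2.15862001e-04]
```

View pics/w2.png

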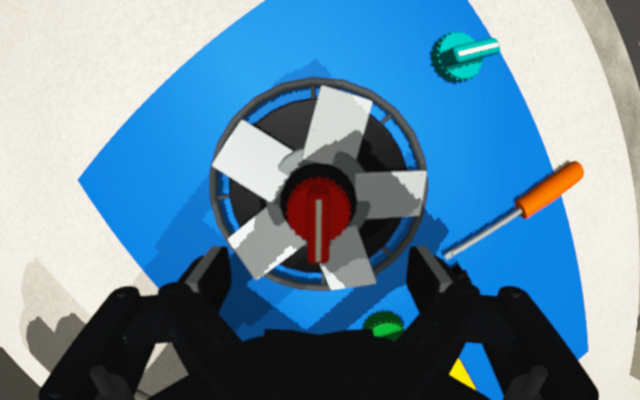

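The bar's white line runs from (318,200) to about (318,262), upright and centred between the fingers, so the yaw is right. I still need the position along the bar.

```bash
python3 - <<'E'
from h import *
s=robot.sense();p=robot.snapshot('wrist');a=p['img'].astype(int)
Rt=R.from_quat(s['ee_rot']).as_matrix()
red=(a[...,0]>70)&(a[...,0]>2.2*a[...,1])&(a[...,0]>2.2*a[...,2]); red[:150]=0;red[290:]=0;red[:,:260]=0;red[:,380:]=0
T=lambda uv,z:(1000*Rt.T@(onz(p,uv,z,s)-np.r_[s['tool_pos'][:2],z])).round(1)[:2]
# column profile along the line
print([(r,a[r,318].tolist()) for r in list(range(192,206,2))+list(range(252,268,2))])
pr=np.argwhere(red); print(pr.min(0),pr.max(0))
top=pr[:,0].min(); wd=[(r,pr[pr[:,0]==r][:,1].min(),pr[pr[:,0]==r][:,1].max()) for r in range(top,top+95,6) if (pr[:,0]==r).any()]; print(wd)
for r in (198,200,258,262): print(r,'z.1095',T((318.4,r),.1095))
print('cap far edge',T((318.4,top),.0775)); 
c0=min(x[1] for x in wd);c1=max(x[2] for x in wd); print('cap sides',T((c0,205),.0775),T((c1,205),.0775))
E
```

```text
[(192, [91, 9, 8]), (194, [101, 7, 2]), (196, [115, 9, 6]), (198, [118, 27, 22]), (200, [124, 108, 95]), (202, [125, 131, 115]), (204, [126, 131, 116]), (252, [125, 129, 113]), (254, [124, 129, 114]), (256, [124, 128, 114]), (258, [125, 130, 114]), (260, [122, 120, 105]), (262, [100, 48, 41]), (264, [52, 38, 38]), (266, [28, 28, 29])]
[177 286] [263 350]
[(177, np.int64(318), np.int64(319)), (183, np.int64(302), np.int64(334)), (189, np.int64(295), np.int64(341)), (195, np.int64(291), np.int64(345)), (201, np.int64(288), np.int64(347)), (207, np.int64(287), np.int64(349)), (213, np.int64(286), np.int64(350)), (219, np.int64(287), np.int64(348)), (225, np.int64(290), np.int64(346)), (231, np.int64(296), np.int64(341)), (237, np.int64(302), np.int64(334)), (243, np.int64(308), np.int64(328)), (249, np.int64(307), np.int64(328)), (255, np.int64(307), np.int64(327)), (261, np.int64(308), np.int64(326))]
198 z.1095 [19.4  0.6]
200 z.1095 [18.2  0.6]
258 z.1095 [-19.9   0.6]
262 z.1095 [-22.7   0.5]
cap far edge [25.6  0.6]
cap sides [  5.6 -22.3] [ 5.6 22.8]
```

Emit:
carry_out --deltas '[1, -1.5, 0.5, 15, 0, 0, 0, 1, 0, 0, 20, 0, 0, 0, 1, 0, 0, 16, 0, 0, 0, 1, 0, 0, 10, 0, 0, 0, 1, 0, 0, 0, 0, 0, 0, 1, 0, 0, 0, 0, 0, 0, 0.5, 0, 0, 0, 0, 0, 0, 0.5, 0, 0, 0, 0, 0, 0]'

```text
time_s: 4.85
tool_pos: [0.5542, 0.181, 0.0807]
ee_rot: [0.89, 0.456, 0.0, 0.0]
ft_force: [-0.0, 0.1, -0.0]
opening: 0.0511
grip_force: 0.0
```

Emit:
carry_out --deltas '[0.3, 0, 0, 0, 0, 0, 0, 0.3, 0, 0, 0, 0, 0, 0, 0.3, 0, 0, 0, 0, 0, 0, 0, 0, 0, 0, 0, 0, 0, 0, 0, 0, 0, 0, 0, 0, 0, 0, 0, 0, 0, 0, 0, 0, 0, 0, 0, 0, 0, 0]'

```text
time_s: 5.72
tool_pos: [0.5541, 0.181, 0.0804]
ee_rot: [0.89, 0.456, 0.0, 0.0]
ft_force: [-0.6, -1.8, 2.7]
opening: 0.013
grip_force: 59.2
```

```bash
cat > s.py <<'E'
from h import *
s=robot.sense(); Rt=R.from_quat(s['ee_rot']).as_matrix()
print(s['time_s'],s['tool_pos'].round(4),s['joint_pos'].round(2),'Ftool',(Rt.T@s['ft_force']).round(2),'T world',s['wrist_torque'].round(3),s['opening'],s['grip_force'])
E
python3 s.py
```

```text
5.725 [0.5541 0.181  0.0804] [ 0.18  0.26  1.62 -0.    1.26  0.81] Ftool [-1.8   0.55 -2.66] T world [-0.163 -0.048  0.019] 0.012984008739740618 59.239402413368225
```

Emit:
carry_out --deltas '[0, 0, 0, -0.5, 0, 0, 0, 0, 0, 0, 0, 0, 0, 0]'

```text
time_s: 5.98
tool_pos: [0.554, 0.1809, 0.0805]
ee_rot: [0.89, 0.456, -0.0, -0.0]
ft_force: [1.8, -0.9, -3.9]
opening: 0.013
grip_force: 58.6
```

Emit:
carry_out --deltas '[0, 0, 0, -0.5, 0, 0, 0, 0, 0, 0, 0, 0, 0, 0]'

```text
time_s: 6.22
tool_pos: [0.5539, 0.1809, 0.0807]
ee_rot: [0.89, 0.456, -0.0, -0.0]
ft_force: [4.2, -0.8, -10.8]
opening: 0.0132
grip_force: 58.7
```

Emit:
carry_out --deltas '[0, 0, 0, 0.5, 0, 0, 0.05, 0, 0, 0, 0, 0, 0, 0.05, 0, 0, 0, 0, 0, 0, 0]'

```text
time_s: 6.6
tool_pos: [0.5537, 0.181, 0.0807]
ee_rot: [0.911, 0.411, -0.0, -0.0]
ft_force: [-0.3, 0.4, -4.7]
opening: 0.0129
grip_force: 59.9
```

```bash
python3 s.py
```

```text
6.6 [0.5537 0.181  0.0807] [0.18 0.26 1.62 0.   1.26 0.91] Ftool [ 0.09 -0.43  4.7 ] T world [-0.091 -0.048 -0.036] 0.012873229597996005 59.8593932390213
```

Emit:
carry_out --deltas '[0, 0, 0, 0, 0, 0, 0.05, 0, 0, 0, 0, 0, 0, 0.05, 0, 0, 0, 0, 0, 0, 0]'

```text
time_s: 6.98
tool_pos: [0.5538, 0.181, 0.0808]
ee_rot: [0.931, 0.366, -0.0, -0.0]
ft_force: [0.0, -1.0, -2.4]
opening: 0.0128
grip_force: 60.0
```

```bash
python3 s.py
```

```text
6.975 [0.5538 0.181  0.0808] [0.18 0.26 1.62 0.   1.26 1.01] Ftool [-0.64  0.71  2.41] T world [-0.104  0.054 -0.   ] 0.012788622483857558 60.04407227039337
```

Emit:
carry_out --deltas '[0, 0, 0, -0.2, 0, 0, 0.05, 0, 0, 0, 0, 0, 0, 0.05, 0, 0, 0, 0, 0, 0, 0]'

```text
time_s: 7.35
tool_pos: [0.5539, 0.1809, 0.0809]
ee_rot: [0.948, 0.319, -0.0, -0.0]
ft_force: [-0.4, -0.4, -2.3]
opening: 0.0131
grip_force: 59.9
```

```bash
python3 s.py
```

```text
7.35 [0.5539 0.1809 0.0809] [0.18 0.26 1.62 0.   1.26 1.1 ] Ftool [-0.57  0.03  2.27] T world [-0.126 -0.012 -0.033] 0.01305026060192344 59.914228320121765
```

Emit:
carry_out --deltas '[0, 0, 0, -0.3, 0, 0, 0.05, 0, 0, 0, 0, 0, 0, 0.05, 0, 0, 0, 0, 0, 0, 0]'

```text
time_s: 7.72
tool_pos: [0.5539, 0.1809, 0.0811]
ee_rot: [0.962, 0.272, -0.0, 0.0]
ft_force: [0.9, -2.7, -5.4]
opening: 0.0129
grip_force: 59.6
```

```bash
python3 s.py
```

```text
7.725 [0.5539 0.1809 0.0811] [ 0.18  0.26  1.62 -0.    1.26  1.2 ] Ftool [-0.63  2.82  5.41] T world [-0.406 -0.117 -0.001] 0.012899255981579951 59.571475982666016
```

Still held after a turn of 0.4 rad. I'll continue.

Emit:
carry_out --deltas '[0, 0, 0, 0, 0, 0, 0.05, 0, 0, 0, 0, 0, 0, 0.05, 0, 0, 0, 0, 0, 0, 0]'

```text
time_s: 8.1
tool_pos: [0.5539, 0.1809, 0.0812]
ee_rot: [0.975, 0.223, -0.0, 0.0]
ft_force: [-0.3, -2.1, -4.4]
opening: 0.014
grip_force: 59.7
```

```bash
python3 s.py
```

```text
8.1 [0.5539 0.1809 0.0812] [ 0.18  0.26  1.62 -0.    1.26  1.3 ] Ftool [-1.24  1.76  4.36] T world [-0.347 -0.031 -0.002] 0.013996231441061149 59.69215750694275
```

Emit:
carry_out --deltas '[0, 0, 0, -0.1, 0, 0, 0.05, 0, 0, 0, 0, 0, 0, 0.05, 0, 0, 0, 0, 0, 0, 0]'

```text
time_s: 8.48
tool_pos: [0.5539, 0.181, 0.0813]
ee_rot: [0.985, 0.174, -0.0, -0.0]
ft_force: [-0.8, -1.2, -4.5]
opening: 0.0133
grip_force: 59.7
```

```bash
python3 s.py
```

```text
8.475 [0.5539 0.181  0.0813] [0.18 0.26 1.62 0.   1.26 1.4 ] Ftool [-1.18  0.81  4.45] T world [-0.294  0.072  0.002] 0.013264810373168597 59.70215857028961
```

Emit:
carry_out --deltas '[0, 0, 0, -0.1, 0, 0, 0.05, 0, 0, 0, 0, 0, 0, 0.05, 0, 0, 0, 0, 0, 0, 0]'

```text
time_s: 8.85
tool_pos: [0.554, 0.1809, 0.0815]
ee_rot: [0.992, 0.125, -0.0, 0.0]
ft_force: [-0.4, -2.1, -4.5]
opening: 0.0133
grip_force: 59.8
```

```bash
python3 s.py
```

```text
8.85 [0.554  0.1809 0.0815] [ 0.18  0.26  1.62 -0.    1.26  1.5 ] Ftool [-0.9   1.9   4.52] T world [-0.379 -0.004 -0.015] 0.013336667264312539 59.78809833526611
```

Emit:
carry_out --deltas '[0, 0, 0, -0.1, 0, 0, 0.05, 0, 0, 0, 0, 0, 0, 0.05, 0, 0, 0, 0, 0, 0, 0]'

```text
time_s: 9.22
tool_pos: [0.554, 0.181, 0.0817]
ee_rot: [0.997, 0.075, -0.0, -0.0]
ft_force: [-1.1, -1.6, -3.1]
opening: 0.0127
grip_force: 60.0
```

```bash
python3 s.py
```

```text
9.225 [0.554  0.181  0.0817] [0.18 0.26 1.62 0.   1.26 1.6 ] Ftool [-1.35  1.42  3.06] T world [-0.347  0.125  0.002] 0.012679024296350616 59.97627139091492
```

Emit:
carry_out --deltas '[0, 0, 0, -0.2, 0, 0, 0.05, 0, 0, 0, 0, 0, 0, 0.05, 0, 0, 0, 0, 0, 0, 0]'

```text
time_s: 9.6
tool_pos: [0.554, 0.1811, 0.082]
ee_rot: [1.0, 0.025, 0.0, -0.0]
ft_force: [-2.2, -1.6, 0.1]
opening: 0.0129
grip_force: 60.4
```

```bash
python3 s.py
```

```text
9.6 [0.554  0.1811 0.082 ] [0.18 0.26 1.62 0.   1.26 1.7 ] Ftool [-2.23  1.48 -0.13] T world [-0.08   0.334 -0.018] 0.012895859019116752 60.39035618305206
```

The downward force is gone despite the extra lift, so the nut may be free. I'll probe with a small lift and no turning.

Emit:
carry_out --deltas '[0, 0, 0, -0.5, 0, 0, 0, 0, 0, 0, 0, 0, 0, 0]'

```text
time_s: 9.85
tool_pos: [0.554, 0.1811, 0.0824]
ee_rot: [1.0, 0.025, 0.0, -0.0]
ft_force: [-1.6, 1.5, -0.9]
opening: 0.0131
grip_force: 60.2
```

```bash
python3 s.py
```

```text
9.85 [0.554  0.1811 0.0824] [0.18 0.26 1.62 0.   1.27 1.71] Ftool [-1.53 -1.61  0.94] T world [-0.001  0.191 -0.   ] 0.013061666379864355 60.217323303222656
```

Emit:
carry_out --deltas '[0, 0, 0, -0.7, 0, 0, 0, 0, 0, 0, 0, 0, 0, 0]'

```text
time_s: 10.1
tool_pos: [0.554, 0.1812, 0.0833]
ee_rot: [1.0, 0.024, 0.0, -0.0]
ft_force: [-3.5, 1.4, 4.2]
opening: 0.0129
grip_force: 61.0
```

```bash
python3 s.py
```

```text
10.1 [0.554  0.1812 0.0833] [0.18 0.26 1.62 0.   1.27 1.71] Ftool [-3.42 -1.62 -4.23] T world [ 0.424  0.829 -0.057] 0.012937293236004876 60.98696708679199
```

Free: the spring now pushes the nut up. I'll lift gently.

Emit:
carry_out --deltas '[0, 0, 0, -1, 0, 0, 0, 0, 0, 0, -1, 0, 0, 0, 0, 0, 0, 0, 0, 0, 0]'

```text
time_s: 10.48
tool_pos: [0.5538, 0.1812, 0.0848]
ee_rot: [1.0, 0.024, -0.0, -0.0]
ft_force: [-3.2, 3.4, -2.5]
opening: 0.013
grip_force: 60.0
```

```bash
python3 s.py
```

```text
10.475 [0.5538 0.1812 0.0848] [0.18 0.26 1.61 0.   1.27 1.71] Ftool [-3.   -3.54  2.53] T world [ 0.868  0.714 -0.073] 0.01300591171874004 60.019251108169556
```

Emit:
carry_out --deltas '[0, 0, 0, -1, 0, 0, 0, 0, 0, 0, -1, 0, 0, 0, 0, 0, 0, 0, 0, 0, 0]'

```text
time_s: 10.85
tool_pos: [0.5538, 0.1812, 0.0869]
ee_rot: [1.0, 0.024, -0.0, -0.0]
ft_force: [-4.2, 4.3, -1.2]
opening: 0.013
grip_force: 60.0
```

```bash
python3 s.py
```

```text
10.85 [0.5538 0.1812 0.0869] [0.18 0.26 1.61 0.   1.27 1.71] Ftool [-3.99 -4.45  1.21] T world [ 0.793  0.699 -0.021] 0.013018389573697227 60.003148913383484
```

Emit:
carry_out --deltas '[0, -0.4, -0.4, -2, 0, 0, 0, 0, 0, 0, -2, 0, 0, 0, 0, 0, 0, -2, 0, 0, 0, 0, 0, 0, 0, 0, 0, 0]'

```text
time_s: 11.35
tool_pos: [0.5538, 0.1813, 0.0933]
ee_rot: [1.0, 0.024, 0.0, 0.0]
ft_force: [0.7, -0.2, -0.8]
opening: 0.013
grip_force: 60.3
```

Emit:
carry_out --deltas '[0, 0, 0, -3, 0, 0, 0, 0, 0, 0, -3, 0, 0, 0, 0, 0, 0, -3, 0, 0, 0, 0, 0, 0, 0, 0, 0, 0]'

```text
time_s: 11.85
tool_pos: [0.5537, 0.1814, 0.1023]
ee_rot: [1.0, 0.024, 0.0, -0.0]
ft_force: [0.1, 0.2, -1.0]
opening: 0.0129
grip_force: 60.3
```

Emit:
carry_out --deltas '[0, 0, 0, -15, 0, 0, 0, 0, 0, 0, -20, 0, 0, 0, 0, 0, 0, -20, 0, 0, 0, 0, 0, 0, -20, 0, 0, 0, 0, 0, 0, 0, 0, 0, 0, 0, -5, 20, 0, 0, 0, 0, 0, -5, 25, 0, 0, 0, 0, 0, -5, 25, 0, 0, 0, 0, 0, -5, 25, 0, 0, 0, 0, 0, -5, 25, 0, 0, 0, 0, 0, -5, 25, 0, 0, 0, 0, 0, -5, 25, 0, 0, 0, 0, 0, -5, 25, 0, 0, 0, 0, 0, 0, 0, 0, 0, 0, 0, 0, 0, 0, 0, 0, 0, 0]'

```text
time_s: 13.72
tool_pos: [0.5226, -0.0155, 0.1766]
ee_rot: [1.0, 0.024, -0.0, -0.0]
ft_force: [-0.1, 0.1, -0.9]
opening: 0.0128
grip_force: 60.4
```

```bash
python3 - <<'E'
from h import *
s=robot.sense();print(s['tool_pos'],s['ft_force'],s['joint_pos'].round(2),R.from_quat(s['ee_rot']).as_matrix().round(3)[:,:2])
for c in('scene','side','wrist'):
    s=robot.sense();p=robot.snapshot(c);save(c+'3.png',p['img'])
    print(c,[(np.round(b['uv']),round(b['confidence'],2),onz(p,b['uv'],.013,s)) for b in robot.boxes_of(p,'tray')[:2]])
    a=cv2.cvtColor(p['img'],cv2.COLOR_RGB2HSV); m=cv2.inRange(a,(22,150,90),(34,255,255))
    n,l,st,ce=cv2.connectedComponentsWithStats(m); k=1+np.argmax(st[1:,4])
    ct=max(cv2.findContours((l==k).astype(np.uint8),0,2)[0],key=cv2.contourArea)
    q=cv2.boxPoints(cv2.minAreaRect(cv2.convexHull(ct))); ap=cv2.approxPolyDP(cv2.convexHull(ct),8,True)[:,0]
    print([ (u.tolist(),onz(p,u,.026,s).tolist()) for u in ap])
E
```

```text
[ 0.52257862 -0.01550587  0.17655111] [-0.14229879  0.09895066 -0.94724208] [-0.18  0.07  1.64  0.    1.43  1.35] [[ 0.999  0.047]
 [ 0.047 -0.999]
 [-0.001 -0.   ]]
scene [(array([253., 191.]), 0.86, array([ 0.5065, -0.1459,  0.013 ])), (array([307., 244.]), 0.63, array([0.6167, 0.0061, 0.013 ]))]
[([271, 172], [0.4512, -0.1232, 0.026]), ([239, 208], [0.5722, -0.1503, 0.026]), ([209, 201], [0.5687, -0.2189, 0.026]), ([239, 165], [0.4459, -0.2028, 0.026])]
side [(array([295., 269.]), 0.87, array([ 0.4941, -0.1511,  0.013 ])), (array([311., 190.]), 0.59, array([0.5689, 0.1459, 0.013 ]))]
[([328, 239], [0.5752, -0.0791, 0.026]), ([338, 295], [0.5657, -0.2467, 0.026]), ([262, 301], [0.4251, -0.2411, 0.026]), ([261, 244], [0.4299, -0.0753, 0.026])]
wrist [(array([432., 204.]), 0.79, array([ 0.5068, -0.139 ,  0.013 ])), (array([260.,  40.]), 0.27, array([0.6662, 0.0488, 0.013 ]))]
[([379, 135], [0.5759, -0.071, 0.026]), ([509, 155], [0.5695, -0.2216, 0.026]), ([481, 276], [0.4228, -0.217, 0.026]), ([366, 267], [0.4362, -0.0711, 0.026])]
```

View pics/scene3.png

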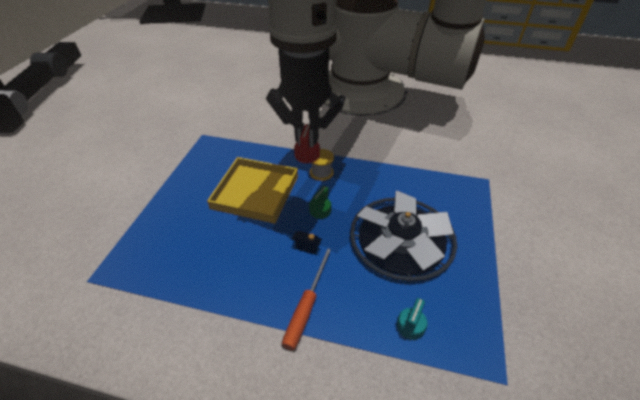

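The nut is held in the fingers at scene (306,150) and the fan's stud at (405,215) is bare. The tray's centre is at about (0.502, -0.146).

Emit:
carry_out --deltas '[0, -5, 24, 0, 0, 0, 0, 0, -5, 26, 0, 0, 0, 0, 0, -5, 26, 0, 0, 0, 0, 0, -6, 27, 0, 0, 0, 0, 0, -6, 27, 0, 0, 0, 0, 0, 0, 0, 20, 0, 0, 0, 0, 0, 0, 25, 0, 0, 0, 0, 0, 0, 25, 0, 0, 0, 0, 0, 0, 25, 0, 0, 0, 0, 0, 0, 20, 0, 0, 0, 0, 0, 0, 12, 0, 0, 0, 0, 0, 0, 5, 0, 0, 0, 0, 0, 0, 2.5, 0, 0, 0, 0, 0, 0, 0, 0, 0, 0, 0, 0, 0, 0, 0, 0, 0]'

```text
time_s: 15.9
tool_pos: [0.5024, -0.1466, 0.043]
ee_rot: [1.0, 0.024, 0.0, 0.0]
ft_force: [-0.7, 0.1, -1.2]
opening: 0.0129
grip_force: 60.4
```

```bash
python3 - <<'E'
from h import *
s=robot.sense();print(s['tool_pos'],s['ft_force'])
p=robot.snapshot('side'); save('side4.png',cv2.resize(p['img'][180:330,220:400],None,fx=4,fy=4))
E
```

```text
[ 0.50240346 -0.1465892   0.04295519] [-0.71778532  0.10073773 -1.24045987]
```

View pics/side4.png

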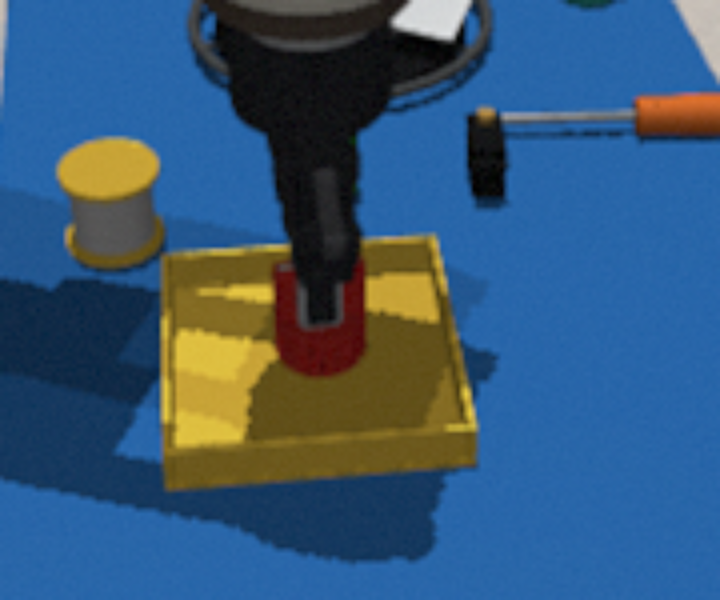

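The side crop shows the nut upright over the middle of the tray at crop (320,340), still just above the floor. I'll lower it and feel for contact.

Emit:
carry_out --deltas '[0, 0, 0, 3, 0, 0, 0, 0, 0, 0, 3, 0, 0, 0, 0, 0, 0, 2, 0, 0, 0, 0, 0, 0, 0, 0, 0, 0]'

```text
time_s: 16.45
tool_pos: [0.5021, -0.1464, 0.0342]
ee_rot: [1.0, 0.024, -0.0, -0.0]
ft_force: [0.1, 0.3, -1.8]
opening: 0.0129
grip_force: 60.4
```

Emit:
carry_out --deltas '[0, 0, 0, 1, 0, 0, 0, 0, 0, 0, 0, 0, 0, 0]'

```text
time_s: 16.7
tool_pos: [0.5021, -0.1465, 0.0334]
ee_rot: [1.0, 0.024, -0.0, -0.0]
ft_force: [-0.2, 0.5, -1.1]
opening: 0.0135
grip_force: 60.4
```

Emit:
carry_out --deltas '[0, 0, 0, 1, 0, 0, 0, 0, 0, 0, 0, 0, 0, 0]'

```text
time_s: 16.95
tool_pos: [0.5021, -0.1465, 0.0324]
ee_rot: [1.0, 0.024, -0.0, -0.0]
ft_force: [-0.1, 0.2, -0.9]
opening: 0.013
grip_force: 60.4
```

Emit:
carry_out --deltas '[0, 0, 0, 0.8, 0, 0, 0, 0, 0, 0, 0, 0, 0, 0]'

```text
time_s: 17.2
tool_pos: [0.5021, -0.1465, 0.0316]
ee_rot: [1.0, 0.024, -0.0, -0.0]
ft_force: [-0.4, 0.4, -1.9]
opening: 0.013
grip_force: 60.4
```

Emit:
carry_out --deltas '[0, 0, 0, 0.8, 0, 0, 0, 0, 0, 0, 0, 0, 0, 0]'

```text
time_s: 17.45
tool_pos: [0.5022, -0.1465, 0.031]
ee_rot: [1.0, 0.024, 0.0, 0.0]
ft_force: [-1.2, 1.2, 2.5]
opening: 0.0131
grip_force: 60.7
```

Contact. I'll release slowly, then retreat straight up.

Emit:
carry_out --deltas '[0.2, 0, 0, 0, 0, 0, 0, 0.3, 0, 0, 0, 0, 0, 0, 0.5, 0, 0, 0, 0, 0, 0, 0.8, 0, 0, 0, 0, 0, 0, 0.8, 0, 0, 0, 0, 0, 0, 0.8, 0, 0, 0, 0, 0, 0, 0.8, 0, 0, -10, 0, 0, 0, 0.8, 0, 0, -20, 0, 0, 0, 0.8, 0, 0, -25, 0, 0, 0, 0.8, 0, 0, -25, 0, 0, 0, 0.8, 0, 0, -25, 0, 0, 0, 0.8, 0, 0, -25, 0, 0, 0, 0.8, 0, 0, 0, 0, 0, 0, 0.8, 0, 0, 0, 0, 0, 0]'

```text
time_s: 19.2
tool_pos: [0.502, -0.1464, 0.1607]
ee_rot: [1.0, 0.024, -0.0, -0.0]
ft_force: [0.1, -0.7, -0.5]
opening: 0.0686
grip_force: 0.0
```

```bash
python3 - <<'E'
from h import *
s=robot.sense();print(s['time_s'],s['tool_pos'],s['ft_force'],s['opening'])
p=robot.snapshot('side'); save('side5.png',cv2.resize(p['img'][180:330,220:400],None,fx=4,fy=4))
E
```

```text
19.2 [ 0.50199293 -0.14637338  0.16069626] [ 0.06809157 -0.69543853 -0.52599592] 0.06857975367842481
```

View pics/side5.png

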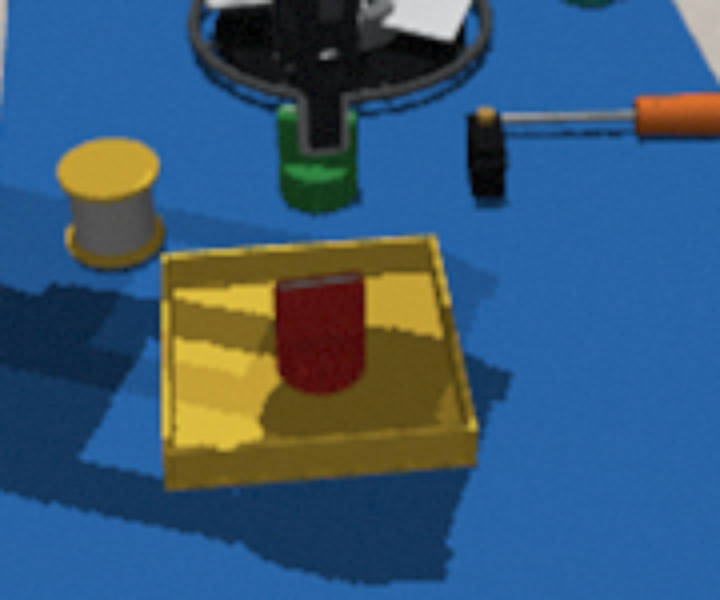

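The nut stands upright near the tray's centre, at crop (320,340). The reel, servo and screwdriver are undisturbed and the gripper is clear.

```bash
python3 -c "
from plant import robot
print(robot.sign_off())"
```

```text
the job is handed in; nothing more can be done
None
```

The red hub nut came free after a clockwise turn of about 0.9 rad; it now stands upright near the middle of the yellow tray, and the job is handed in (no verdict was returned).

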